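# Hammers back in their own rests

## Task

The three hammers (one a rubber mallet) on the garage bench were put back in each other's rests: move them round, parking one in the empty white rest on the way, until each lies properly in the rest that matches the colour of its grip, head on the head block and grip in the saddle. Pick each up at its balance point so that it carries level, set it down gently, let go of all of them, and do not push about or knock over the screw jar or the green can.

Things in the scene. Friction and masses are not known exactly. Their poses are not given: they have to be found in the camera images.
- red_hammer: Ball-peen hammer, steel head 97 mm long, wooden neck, red grip. Lies on its side, head across (y). Origin: on the handle's centre line at the balance point (grip here across y). x runs to the head, z up. Head x 30 to 70 mm, 40 mm high; neck 24 mm wide and high, x -48 to 30; grip 30 wide, 24 high, back to x = -163. About 0.45 kg, head-heavy.
- yellow_mallet: Mallet, black rubber head 94 mm long, wooden neck, yellow grip. Lies on its side, head across (y). Origin: on the handle's centre line at the balance point (grip here across y). x runs to the head, z up. Head x 30 to 70 mm, 40 mm high; neck 24 mm wide and high, x -48 to 30; grip 30 wide, 24 high, back to x = -163. About 0.45 kg, head-heavy.
- blue_hammer: Soft-faced hammer, aluminium head with white faces, 92 mm long, steel neck, blue grip. Lies on its side, head across (y). Origin: on the handle's centre line at the balance point (grip here across y). x runs to the head, z up. Head x 30 to 70 mm, 40 mm high; neck 24 mm wide and high, x -48 to 30; grip 30 wide, 24 high, back to x = -163. About 0.45 kg, head-heavy.
- yellow_rest: Yellow painted rest, fixed; plate 240 x 100 x 5 mm, x -150 to 90. Black head block x 28 to 78, top at z 25 mm; black saddle at x = -128, top 33, between lips 8 mm high, 56 apart. Origin: on the bench, under the balance point of a hammer seated in it; x to the head end, z up. A seated hammer has its origin 45 mm above, its x along this x.
- blue_rest: Blue painted rest, fixed; plate 240 x 100 x 5 mm, x -150 to 90. Black head block x 28 to 78, top at z 25 mm; black saddle at x = -128, top 33, between lips 8 mm high, 56 apart. Origin: on the bench, under the balance point of a hammer seated in it; x to the head end, z up. A seated hammer has its origin 45 mm above, its x along this x.
- red_rest: Red painted rest, fixed; plate 240 x 100 x 5 mm, x -150 to 90. Black head block x 28 to 78, top at z 25 mm; black saddle at x = -128, top 33, between lips 8 mm high, 56 apart. Origin: on the bench, under the balance point of a hammer seated in it; x to the head end, z up. A seated hammer has its origin 45 mm above, its x along this x.
- spare_rest: White painted rest, fixed; plate 240 x 100 x 5 mm, x -150 to 90. Black head block x 28 to 78, top at z 25 mm; black saddle at x = -128, top 33, between lips 8 mm high, 56 apart. Origin: on the bench, under the balance point of a hammer seated in it; x to the head end, z up. A seated hammer has its origin 45 mm above, its x along this x. It is the spare one, empty at the start.
- screw_jar: Small glass jar with a brass-coloured lid, 48 mm diameter, 65 mm high, loose, between the two middle rests on the robot's side. Origin at the centre of its underside.
- green_can: Tin can with a green label and pale metal top, 60 mm diameter, 150 mm high, loose, beyond the rests. Origin at the centre of its underside.
Not all that is in view belongs to the job. What is shaped like the yellow_mallet but purple or turquoise is not meant.

How it is judged:
By the outcome, as a careful person would: the job done as asked, in the order asked, and still so for the second after the job is handed in, with the robot touching nothing.
It also fails if it takes over 122 s, if anything falls off the work surface, if the arm or the gripper's body presses on something with over 40 N, if the wrist force passes 120 N, or if a joint passes its speed limit or range.

## Robot

A 7-joint arm with a two-finger parallel gripper is mounted at the origin on the work surface. World frame = base frame: x ahead of the robot, y to its left, z up, the work surface at z = 0. Lengths are in m, angles in rad, forces in N, time in s.
With the tool pointing down it reaches from about 0.4 to 0.85 m from the base axis. Payload 10.4 kg.
Tool frame: the origin (TCP) lies on the centre line of the jaws, within the pads' length; the fingertips stand 17 mm ahead of it and the grasp point (between the pads) lies 2 mm behind it; z points along the fingers, y is the direction in which the jaws open and shut (so a half turn about z gives the same grasp; the last joint's range is limited). The gripper opens to 87 mm and grips with 3 to 60 N. Pads are 19 mm wide; open, the fingers measure 117 mm over their backs; the gripper's body (75 mm by 190 mm) begins 51 mm behind the grasp point.
Start: joints at [-1.128, 0.332, -0.065, 1.46, 0.022, 1.35, -0.088], TCP at [0.281, 0.558, 0.24] pointing down, gripper open.
Joint ranges: [-2.6, 2.6], [-0.5, 2.12], [-1.47, 1.34], [0.16, 2.42], [-1.27, 4.41], [0.06, 2.06], [-2.6, 2.6]. Speed limits (rad/s): [2.22, 2.22, 2.79, 2.79, 3.14, 3.14, 3.14].

## Interface

Orientations are given as a unit quaternion [x, y, z, w].
In Python, from bench import r gives the robot as it stands.
- The arm moves only by the tool apply_moves, never from a script. Its argument "commands" is a list of rows, each an object with "rot": the turn, a rotation vector about the world's x, y, z in units of 180 degrees (1.0 is 180 degrees), a list of three; "linear": the shift along the world's x, y, z in units of 0.3 m (1.0 is 0.3 m), a list of three; "grip": the closure, from -1 (fully open) to 1 (shut). A call has 1 to 20 rows; each row is the pose to reach, as a shift and turn from the pose commanded when the call began, turning the shorter way round; what a row does not reach only later rows make up. A row lasts 1/10 s, in which the tool goes at most 50 mm and 8.59 degrees, less where a joint would pass 70% of its speed; a pose out of reach is approached as far as the arm can. A call with a number of a shift or a turn outside -1 to 1 is refused whole. A call with a gripper value outside its range is refused whole. The fingers move at their own pace and stop on an object; "newtons" is the grip in N (left out, the last holds). Time passes only in rows, so rows that repeat a pose let the fingers close. It gives the time, the measured TCP pose, the force and the opening at its end, in the units of the state.
- r.read_state(): the state, without advancing time (a new reading comes with each control period).
- r.camera(name): name is "scene" or "side" or "wrist"; returns a dict with "frame" (420x560x3 uint8, red, green, blue), "mtx" (3x3 intrinsics, pixels), "D" ([k1, k2, p1, p2, k3] as OpenCV has them; the pictures are not rectified), "extrinsics" (4x4, takes a point from world to camera coordinates). Camera axes: x right, y down, z forward; pixel columns grow to the right and rows downward; lengths in m; the calibration is good to about 2 mm. A picture is of the moment at which its call begins. There is no depth.
- r.close_job(): hands the job in, once; it reports no verdict.
Trained networks look in a picture, given as the dict that the camera call returned (one of the last four; its "shot" number tells which), for a name from the list of things; names that differ only in an ending like _2 or _b are one class to them, and where a whole thing is asked for, a point or a joint stands for the part that bears it (a point fixed in the world has none). Each returns a list of dicts, best first, with "p" (0 to 1); they miss things now and then, are a little off and sometimes report something else, mostly with a low value. They report only what shows in the picture. A call takes as long as a camera call. They do not tell look-alikes from the thing itself.
- r.search_frame(thing, picture): "bbox" ([left, top, width, height] in pixels, round what is visible of it).
- r.spot_point(thing, picture): "location" ([column, row] in pixels: a listed point, or the origin of a listed thing).
The state is a dict: "time": time; "joint_positions": joint angles; "joint_vel": joint speeds; "joint_torque": joint torques, N m; "ee_pos": TCP position; "eef_rot": TCP orientation; "ft_force": force on the tool from outside, world axes, zero at the start; "torque": the same for the moment, N m; "width": finger opening in m.
Only numpy, scipy, OpenCV 4.12 (cv2) and the standard library are available. Lean on these libraries where they do the work, as an engineer would, in place of code of your own. Each camera call takes 0.05 s, during which the arm holds its last target. There are 200 camera calls.

## Working session

There is one attempt and no reset: what is moved stays moved. The work goes in short steps, Python scripts to look and compute and a tool call to move; the robot and the scene stay as the last step left them, time stands still between calls to the robot, and variables do not carry over. Pictures are saved under pics/ and viewed, about 12 in all and at most 16, crops included, and the job is handed in when it is done.

Besides the shell and the picture viewer there is one more tool, called after ">>>" as a command line: name --argument value ..., lists and objects as JSON in quotes. apply_moves: Moves the arm, as the interface text tells. Its arguments: {"type":"object","properties":{"commands":{"type":"array","items":{"type":"object","properties":{"rot":{"type":"array","items":{"type":"number"}},"linear":{"type":"array","items":{"type":"number"}},"grip":{"type":"number"}}}},"newtons":{"type":"number"}},"required":["commands"]}

```bash
ls; mkdir -p pics; cat > h.py <<'E'
import numpy as np,cv2
from bench import r
def cam(n,save=None):
    p=r.camera(n)
    if save: cv2.imwrite('pics/'+save,cv2.cvtColor(p['frame'],cv2.COLOR_RGB2BGR))
    return p
def w(p,uv,z):
    M=np.array(p['mtx'],float);E=np.array(p['extrinsics'],float)
    q=cv2.undistortPoints(np.array([[uv]],float),M,np.array(p['D'],float))[0,0]
    R,t=E[:3,:3],E[:3,3];c=-R.T@t;d=R.T@np.array([q[0],q[1],1]);return c+d*(z-c[2])/d[2]
def px(p,X):
    E=np.array(p['extrinsics'],float)
    return cv2.projectPoints(np.array(X,float).reshape(-1,1,3),cv2.Rodrigues(E[:3,:3])[0],E[:3,3],np.array(p['mtx'],float),np.array(p['D'],float))[0][:,0]
E
python3 - <<'E'
from h import *
for n in ['scene','side']:
    p=cam(n,n+'0.png')
    E=p['extrinsics'];E=np.array(E);print(n,(-E[:3,:3].T@E[:3,3]).round(3))
    for t,z in [('red_hammer',.045),('yellow_mallet',.045),('blue_hammer',.045),('yellow_rest',0),('blue_rest',0),('red_rest',0),('spare_rest',0),('screw_jar',0),('green_can',0)]:
        print(t,[(np.round(d['location']),round(d['p'],2),w(p,d['location'],z)[:2].round(3)) for d in r.spot_point(t,p)[:3]])
print(r.read_state())
E
```

```text
pics
scene [1.219 0.484 0.709]
red_hammer [(array([335., 230.]), 0.25, array([0.419, 0.032]))]
yellow_mallet [(array([283., 169.]), 0.91, array([ 0.247, -0.272])), (array([284., 215.]), 0.79, array([ 0.449, -0.111])), (array([171., 168.]), 0.62, array([ 0.469, -0.549]))]
blue_hammer [(array([213., 195.]), 0.81, array([ 0.499, -0.33 ]))]
yellow_rest [(array([340., 277.]), 0.66, array([0.519, 0.115]))]
blue_rest [(array([280., 227.]), 0.96, array([ 0.452, -0.123]))]
red_rest []
spare_rest [(array([439., 310.]), 0.79, array([0.472, 0.34 ])), (array([280., 226.]), 0.71, array([ 0.446, -0.125])), (array([339., 273.]), 0.68, array([0.506, 0.105]))]
screw_jar [(array([335., 231.]), 0.8, array([0.371, 0.005]))]
green_can [(array([227., 288.]), 0.57, array([ 0.713, -0.069]))]
side [-0.285 -0.828  0.651]
red_hammer [(array([231., 173.]), 0.8, array([0.505, 0.111]))]
yellow_mallet [(array([275., 207.]), 0.79, array([ 0.448, -0.104])), (array([266., 304.]), 0.74, array([ 0.191, -0.326])), (array([458., 300.]), 0.55, array([ 0.422, -0.579]))]
blue_hammer [(array([366., 235.]), 0.64, array([ 0.49 
[... 454 characters left out ...]
)]
{'time': 1.0, 'joint_positions': array([-1.1275606 ,  0.33219837, -0.06465719,  1.46005027,  0.02161556,
        1.34990045, -0.08848829]), 'joint_vel': array([-0.00090809,  0.00021832, -0.00040478,  0.0010306 ,  0.00053265,
       -0.00040884, -0.00113306]), 'joint_torque': array([ 1.87871970e-04, -6.23063922e+01,  2.48247210e-02, -3.90121686e+01,
       -6.10607327e-02,  3.19400174e-02,  1.32556059e-05]), 'ee_pos': array([0.28076054, 0.55843776, 0.23960021]), 'eef_rot': array([2.30828842e-01, 9.72994368e-01, 6.68608591e-05, 1.87710558e-05]), 'ft_force': array([ 0.20787001, -0.43890021,  0.13959627]), 'torque': array([ 0.02248913,  0.05767898, -0.00062974]), 'width': 0.08709331203633129}
```

View pics/scene0.png

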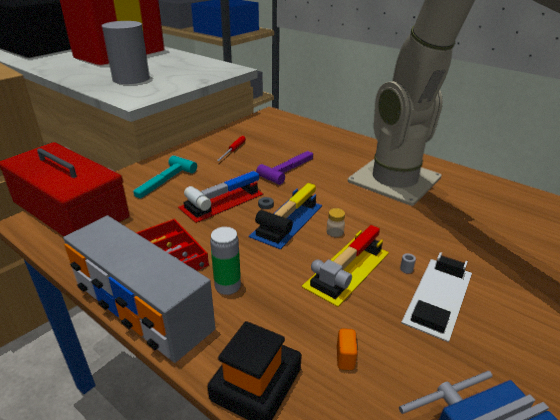

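View pics/side0.png

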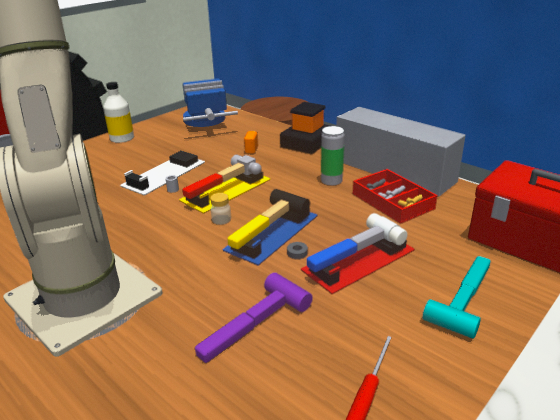

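The scene and side views agree: the red hammer (scene ~345,265) lies in the yellow rest, the yellow mallet (~288,210) in the blue rest and the blue hammer (~222,190) in the red rest. The white rest (~438,295) is empty. The jar is at ~336,222 and the can at ~226,262. Next I'll fit the plates by colour.

```bash
cat >> h.py <<'E'
def mask(p,c):
    h=cv2.cvtColor(p['frame'],cv2.COLOR_RGB2HSV).astype(int);H,S,V=h[...,0],h[...,1],h[...,2]
    if c=='white': return (S<45)&(V>150)
    k=(S>150)&(V>60)
    return k&{'red':(H<5)|(H>174),'yellow':(H>22)&(H<33),'blue':(H>100)&(H<125)}[c]
def pts(p,c,cen,z,rad):
    m=mask(p,c).astype(np.uint8);m=cv2.morphologyEx(m,cv2.MORPH_OPEN,np.ones((2,2),np.uint8))
    v,u=np.nonzero(m)
    M=np.array(p['mtx'],float);E=np.array(p['extrinsics'],float)
    q=cv2.undistortPoints(np.stack([u,v],1)[:,None].astype(float),M,np.array(p['D'],float))[:,0]
    R,t=E[:3,:3],E[:3,3];c0=-R.T@t;d=np.c_[q,np.ones(len(q))]@R
    X=c0+d*((z-c0[2])/d[:,2])[:,None]
    return X[np.hypot(*(X[:,:2]-cen).T)<rad][:,:2]
E
python3 - <<'E'
from h import *
C={'red':(.487,-.34),'blue':(.448,-.115),'yellow':(.51,.11),'white':(.466,.333)}
G={'yellow':'red','blue':'yellow','red':'blue'}
for n in ['scene','side']:
    p=cam(n)
    for c,cen in C.items():
        X=pts(p,c,cen,.005,.19)
        (a,s,t)=cv2.minAreaRect(X.astype(np.float32)); t=t if s[0]>s[1] else t-90
        t=(t+90)%180-90
        u=np.array([np.cos(np.radians(t)),np.sin(np.radians(t))])
        print(n,c,len(X),'origin',(np.array(a)+.03*u).round(3),'size',np.round(s,3),'yaw',round(t,1))
        if c in G:
            Y=pts(p,G[c],cen,.05,.22); m=Y.mean(0);vv=np.linalg.svd(Y-m,full_matrices=False)[2][0];vv*=np.sign(vv[0])
            print('    grip',G[c],len(Y),m.round(3),'yaw',round(np.degrees(np.arctan2(vv[1],vv[0])),1))
E
```

```text
scene red 1275 origin [ 0.531 -0.327] size [0.35  0.155] yaw 4.6
    grip blue 323 [ 0.392 -0.311] yaw -5.7
scene blue 646 origin [ 0.437 -0.117] size [0.263 0.097] yaw 7.5
    grip yellow 380 [ 0.36  -0.086] yaw 57.7
scene yellow 1289 origin [0.5   0.117] size [0.276 0.104] yaw 0.7
    grip red 381 [0.411 0.118] yaw 4.5
scene white 2217 origin [0.447 0.329] size [0.274 0.099] yaw 7.9
side red 1961 origin [ 0.532 -0.34 ] size [0.349 0.152] yaw 3.0
    grip blue 1403 [ 0.376 -0.273] yaw -85.0
side blue 1338 origin [ 0.426 -0.213] size [0.179 0.251] yaw -11.4
    grip yellow 1476 [ 0.381 -0.048] yaw 55.4
side yellow 849 origin [0.472 0.06 ] size [0.222 0.224] yaw -50.3
    grip red 398 [0.396 0.103] yaw 10.0
side white 837 origin [0.501 0.3  ] size [0.141 0.338] yaw -7.2
```

>>> apply_moves --commands '[{"linear":[0.2,-0.3,0.3],"rot":[0,0,0.1]},{"linear":[0.5,-0.75,0.3],"rot":[0,0,0.15]},{"linear":[0.5,-0.75,0.3],"rot":[0,0,0.15]},{"linear":[0.5,-0.75,0.3],"rot":[0,0,0.15]},{"linear":[0.5,-0.75,0.3],"rot":[0,0,0.15]},{"linear":[0.5,-0.75,0.3],"rot":[0,0,0.15]},{"linear":[0.5,-0.75,0.3],"rot":[0,0,0.15]},{"linear":[0.5,-0.75,0.3],"rot":[0,0,0.15]}]'

```text
validation failed for argument at $.co...
```

>>> apply_moves --commands '[{"linear":[0.5,-0.75,0.3],"rot":[0,0,0.15],"grip":-1},{"linear":[0.5,-0.75,0.3],"rot":[0,0,0.15],"grip":-1},{"linear":[0.5,-0.75,0.3],"rot":[0,0,0.15],"grip":-1},{"linear":[0.5,-0.75,0.3],"rot":[0,0,0.15],"grip":-1},{"linear":[0.5,-0.75,0.3],"rot":[0,0,0.15],"grip":-1},{"linear":[0.5,-0.75,0.3],"rot":[0,0,0.15],"grip":-1},{"linear":[0.5,-0.75,0.3],"rot":[0,0,0.15],"grip":-1},{"linear":[0.5,-0.75,0.3],"rot":[0,0,0.15],"grip":-1}]'

```text
time: 1.9
ee_pos: [0.431, 0.3331, 0.3299]
eef_rot: [-0.002, 1.0, 0.0, 0.0]
ft_force: [-0.0, 0.4, -0.6]
width: 0.087
```

```bash
python3 - <<'E'
from h import *
p=cam('wrist','w1.png');E=np.array(p['extrinsics']);print((-E[:3,:3].T@E[:3,3]).round(3),E.round(3),p['mtx'],p['D'])
s=r.read_state();print(s['ee_pos'],s['eef_rot'])
E
```

```text
[0.348 0.333 0.475] [[-0.004  1.     0.    -0.332]
 [ 0.953  0.004  0.302 -0.476]
 [ 0.302  0.002 -0.953  0.347]
 [ 0.     0.     0.     1.   ]] [[289.21881639   0.         273.6813865 ]
 [  0.         289.21881639 210.54518186]
 [  0.           0.           1.        ]] [-0.01551392  0.          0.          0.          0.        ]
[0.4301228  0.33411596 0.32934387] [-3.06150495e-03  9.99995258e-01  2.07073687e-04 -2.62143280e-04]
```

View pics/w1.png

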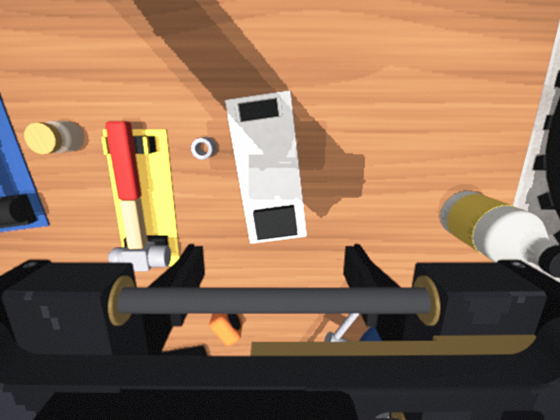

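The wrist view shows the white rest (~265,165), the red hammer in the yellow rest with its grip off-centre (~120,160), the jar (42,138) and a loose nut (203,148). Next, a look over the other two rests.

>>> apply_moves --commands '[{"linear":[0,-1,0],"rot":[0,0,0],"grip":-1},{"linear":[0,-1,0],"rot":[0,0,0],"grip":-1},{"linear":[0,-1,0],"rot":[0,0,0],"grip":-1},{"linear":[0,-1,0],"rot":[0,0,0],"grip":-1},{"linear":[0,-1,0],"rot":[0,0,0],"grip":-1},{"linear":[0,-1,0],"rot":[0,0,0],"grip":-1},{"linear":[0,-1,0],"rot":[0,0,0],"grip":-1},{"linear":[0,-1,0],"rot":[0,0,0],"grip":-1},{"linear":[0,-1,0],"rot":[0,0,0],"grip":-1},{"linear":[0,-1,0],"rot":[0,0,0],"grip":-1},{"linear":[0,-1,0],"rot":[0,0,0],"grip":-1}]'

```text
time: 3.05
ee_pos: [0.4307, 0.0346, 0.3293]
eef_rot: [-0.004, 1.0, -0.0, -0.0]
ft_force: [-0.9, -0.5, 0.3]
width: 0.087
```

```bash
cat > m.py <<'E'
from h import *
def measure(p,plates,grips):
    out={}
    for c,cen in plates.items():
        X=pts2(p,c,cen,.005,.17)
        a,s,t=cv2.minAreaRect(X.astype(np.float32)); t=t if s[0]>s[1] else t-90
        t=(t+90)%180-90;u=np.array([np.cos(np.radians(t)),np.sin(np.radians(t))])
        print('plate',c,len(X),(np.array(a)+.03*u).round(4),'size',np.round(sorted(s),3),'yaw',round(t,1))
    for c,cen in grips.items():
        X=pts2(p,c,cen,.057,.13)
        a,s,t=cv2.minAreaRect(X.astype(np.float32)); t=t if s[0]>s[1] else t-90
        t=(t+90)%180-90;u=np.array([np.cos(np.radians(t)),np.sin(np.radians(t))])
        print('grip',c,len(X),'centre',np.round(a,4),'->origin',(np.array(a)+.1055*u).round(4),'size',np.round(sorted(s),3),'yaw',round(t,1))
def pts2(p,c,cen,z,rad):
    m=mask(p,c).astype(np.uint8);m=cv2.morphologyEx(m,cv2.MORPH_OPEN,np.ones((3,3),np.uint8))
    m[265:]=0
    n,l,st,_=cv2.connectedComponentsWithStats(m)
    m=np.isin(l,[i for i in range(1,n) if st[i,4]>60])
    v,u=np.nonzero(m)
    M=np.array(p['mtx'],float);E=np.array(p['extrinsics'],float)
    q=cv2.undistortPoints(np.stack([u,v],1)[:,None].astype(float),M,np.array(p['D'],float))[:,0]
    R,t=E[:3,:3],E[:3,3];c0=-R.T@t;d=np.c_[q,np.ones(len(q))]@R
    X=c0+d*((z-c0[2])/d[:,2])[:,None]
    return X[np.hypot(*(X[:,:2]-cen).T)<rad][:,:2]
E
python3 - <<'E'
from m import *
p=cam('wrist','w2.png')
measure(p,{'blue':(.42,-.115),'yellow':(.48,.11),'red':(.46,-.335)},{'red':(.4,.1),'yellow':(.37,-.13),'blue':(.39,-.32)})
E
```

```text
plate blue 3855 [ 0.4432 -0.1217] size [0.097 0.236] yaw 8.0Traceback (most recent call last):
  File "<stdin>", line 3, in <module>
  File "m.py", line 5, in measure
    X=pts2(p,c,cen,.005,.17)
  File "m.py", line 21, in pts2
    q=cv2.undistortPoints(np.stack([u,v],1)[:,None].astype(float),M,np.array(p['D'],float))[:,0]
      ~~~~~~~~~~~~~~~~~~~^^^^^^^^^^^^^^^^^^^^^^^^^^^^^^^^^^^^^^^^^^^^^^^^^^^^^^^^^^^^^^^^^^
cv2.error: OpenCV(4.12.0) /io/opencv/modules/calib3d/src/undistort.dispatch.cpp:347: error: (-215:Assertion failed) CV_IS_MAT(_src) && CV_IS_MAT(_dst) && (_src->rows == 1 || _src->cols == 1) && (_dst->rows == 1 || _dst->cols == 1) && _src->cols + _src->rows - 1 == _dst->rows + _dst->cols - 1 && (CV_MAT_TYPE(_src->type) == CV_32FC2 || CV_MAT_TYPE(_src->type) == CV_64FC2) && (CV_MAT_TYPE(_dst->type) == CV_32FC2 || CV_MAT_TYPE(_dst->type) == CV_64FC2) in function 'cvUndistortPointsInternal'
```

View pics/w2.png

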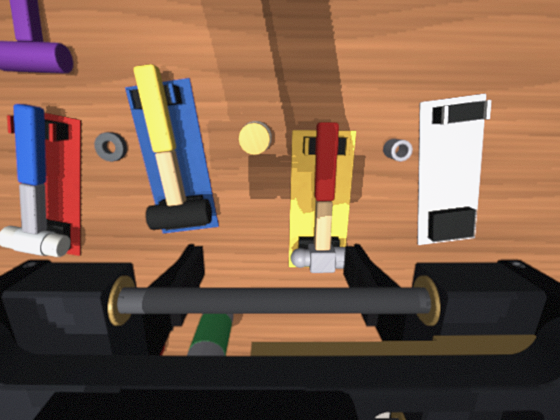

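All four rests show: blue (172,155), yellow (322,195), white (452,170) and red partly cut off at the left edge (45,180). The jar is at (255,138). I need to loosen the hue range.

```bash
python3 - <<'E'
import cv2
h=cv2.cvtColor(cv2.imread('pics/w2.png'),cv2.COLOR_BGR2HSV)
for n,(u,v) in dict(yp=(300,225),yp2=(345,215),yps=(300,170),wood=(250,50),woods=(250,95),yg=(152,90),rg=(327,160),rp=(75,200),bg=(30,140),bp=(205,190),bp2=(195,110),neck=(170,180),wh=(470,180)).items(): print(n,h[v,u])
E
```

```text
yp [ 30 132 247]
yp2 [ 30 133 247]
yps [ 21 166 186]
wood [ 12 139 187]
woods [ 12 135 178]
yg [ 30 120 245]
rg [  0 193 143]
rp [  1 186 215]
bg [110 183 229]
bp [109 162 189]
bp2 [116 112 150]
neck [ 24  67 246]
wh [135   2 247]
```

>>> apply_moves --commands '[{"linear":[0.1,-0.9,0],"rot":[0,0,0],"grip":-1},{"linear":[0.1,-0.9,0],"rot":[0,0,0],"grip":-1},{"linear":[0.1,-0.9,0],"rot":[0,0,0],"grip":-1},{"linear":[0.1,-0.9,0],"rot":[0,0,0],"grip":-1},{"linear":[0.1,-0.9,0],"rot":[0,0,0],"grip":-1},{"linear":[0.1,-0.9,0],"rot":[0,0,0],"grip":-1},{"linear":[0.1,-0.9,0],"rot":[0,0,0],"grip":-1},{"linear":[0.1,-0.9,0],"rot":[0,0,0],"grip":-1},{"linear":[0.1,-0.9,0],"rot":[0,0,0],"grip":-1},{"linear":[0.1,-0.9,0],"rot":[0,0,0],"grip":-1}]'

```text
time: 4.1
ee_pos: [0.4611, -0.2352, 0.3296]
eef_rot: [-0.004, 1.0, 0.0, 0.0]
ft_force: [-0.0, 0.2, -0.1]
width: 0.087
```

```bash
python3 - <<'E'
from m import *
p=cam('wrist','w3.png')
np.savez('pics/w3.npz',**p)
h=cv2.cvtColor(p['frame'],cv2.COLOR_RGB2HSV);print(r.read_state()['ee_pos'])
E
```

```text
[ 0.46098728 -0.23540008  0.32964816]
```

View pics/w3.png

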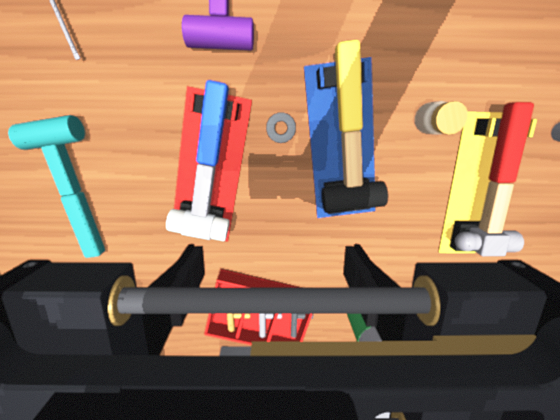

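```bash
sed -i "s/k=(S>150)&(V>60)/k=(S>92)\&(V>50)/; s/(H>22)&(H<33)/(H>17)\&(H<36)/" h.py; python3 - <<'E'
from m import *
p=dict(np.load('pics/w3.npz'))
measure(p,{'blue':(.42,-.115),'red':(.46,-.335),'yellow':(.48,.11)},{'yellow':(.34,-.13),'blue':(.39,-.33),'red':(.4,.1)})
E
```

```text
plate blue 4852 [ 0.4435 -0.1232] size [0.098 0.238] yaw 7.8
plate red 4481 [ 0.4666 -0.3432] size [0.099 0.197] yaw -11.2
plate yellow 5117 [0.5096 0.0699] size [0.17  0.248] yaw -10.7
grip yellow 2253 centre [ 0.334  -0.0789] ->origin [ 0.3386 -0.1843] size [0.116 0.153] yaw -87.5
grip blue 1855 centre [ 0.3859 -0.3217] ->origin [ 0.4899 -0.3396] size [0.034 0.113] yaw -9.8
grip red 2223 centre [0.4073 0.1012] ->origin [0.5128 0.1024] size [0.043 0.112] yaw 0.7
```

>>> apply_moves --commands '[{"linear":[0,1,0],"rot":[0,0,0],"grip":-1},{"linear":[0,1,0],"rot":[0,0,0],"grip":-1},{"linear":[0,1,0],"rot":[0,0,0],"grip":-1},{"linear":[0,1,0],"rot":[0,0,0],"grip":-1},{"linear":[0,1,0],"rot":[0,0,0],"grip":-1},{"linear":[0,1,0],"rot":[0,0,0],"grip":-1},{"linear":[0,1,0],"rot":[0,0,0],"grip":-1},{"linear":[0,1,0],"rot":[0,0,0],"grip":-1},{"linear":[0,1,0],"rot":[0,0,0],"grip":-1},{"linear":[0,1,0],"rot":[0,0,0],"grip":-1}]'

```text
time: 5.15
ee_pos: [0.4608, 0.0623, 0.3298]
eef_rot: [-0.002, 1.0, 0.0, 0.0]
ft_force: [0.6, -0.5, 0.5]
width: 0.0874
```

```bash
python3 - <<'E'
from m import *
p=cam('wrist');s=r.read_state();print(s['ee_pos'],s['eef_rot'])
measure(p,{'yellow':(.48,.11),'white':(.435,.33),'blue':(.42,-.115)},{'red':(.4,.1)})
E
```

```text
[0.46076765 0.06244093 0.32972231] [-1.81452867e-03  9.99998335e-01  1.45954683e-04  1.25845536e-04]
plate yellow 5477 [0.489  0.0693] size [0.188 0.221] yaw 0.0
plate white 7138 [0.4638 0.3054] size [0.151 0.242] yaw 6.5
plate blue 4608 [ 0.4434 -0.1227] size [0.1   0.238] yaw 7.8
grip red 1658 centre [0.4071 0.1103] ->origin [0.5126 0.1132] size [0.031 0.112] yaw 1.6
```

```bash
cat > lc.py <<'E'
from m import *
import m as mm
def big(p,c,z,cen,keep=1):
    k=mask(p,c).astype(np.uint8);k[265:]=0
    k=cv2.morphologyEx(k,cv2.MORPH_OPEN,np.ones((3,3),np.uint8))
    n,l,st,ce=cv2.connectedComponentsWithStats(k)
    u0=px(p,[[*cen,z]])[0]
    o=[i for i in range(1,n) if st[i,4]>500]
    i=min(o,key=lambda i:np.linalg.norm(ce[i]-u0))
    v,u=np.nonzero(l==i);X=np.array([w(p,(a,b),z)[:2] for a,b in cv2.convexHull(np.stack([u,v],1))[:,0]])
    a,s,t=cv2.minAreaRect(X.astype(np.float32)); t=t if s[0]>s[1] else t-90
    t=(t+90)%180-90;uu=np.array([np.cos(np.radians(t)),np.sin(np.radians(t))])
    print(c,z,st[i],'centre',np.round(a,4),'size',np.round(sorted(s),4),'yaw',round(t,1),'plate-origin',(np.array(a)+.03*uu).round(4),'grip-origin',(np.array(a)+.1055*uu).round(4))
E
python3 - <<'E'
from lc import *
p=cam('wrist')
big(p,'yellow',.005,(.46,.11));big(p,'white',.005,(.435,.33));big(p,'red',.057,(.41,.11))
big(p,'yellow',.057,(.33,-.13))
p=dict(np.load('pics/w3.npz'))
big(p,'yellow',.057,(.33,-.13));big(p,'blue',.057,(.39,-.32));big(p,'yellow',.005,(.47,.09));big(p,'red',.005,(.46,-.33))
E
```

```text
yellow 0.005 [ 273  109   26  127 2691] centre [0.467  0.0827] size [0.043  0.2086] yaw 0.2 plate-origin [0.497  0.0828] grip-origin [0.5725 0.083 ]
white 0.005 [ 404   71   68  157 6839] centre [0.4316 0.3233] size [0.1011 0.2399] yaw 7.9 plate-origin [0.4613 0.3274] grip-origin [0.5361 0.3378]
red 0.057 [ 297   99   23   82 1657] centre [0.4071 0.1104] size [0.0307 0.1118] yaw 1.6 plate-origin [0.4371 0.1112] grip-origin [0.5126 0.1133]
yellow 0.057 [ 109   39   45   93 2380] centre [ 0.3364 -0.1285] size [0.0373 0.1149] yaw 6.8 plate-origin [ 0.3662 -0.125 ] grip-origin [ 0.4412 -0.116 ]
yellow 0.057 [ 335   39   28   94 2097] centre [ 0.3366 -0.1354] size [0.0338 0.115 ] yaw 6.8 plate-origin [ 0.3664 -0.1318] grip-origin [ 0.4413 -0.1229]
blue 0.057 [ 197   80   31   86 1855] centre [ 0.3859 -0.3217] size [0.0337 0.113 ] yaw -9.8 plate-origin [ 0.4155 -0.3268] grip-origin [ 0.4899 -0.3396]
yellow 0.005 [ 432  101   70  153 5013] centre [0.4766 0.0696] size [0.1092 0.2589] yaw 2.7 plate-origin [0.5065 0.071 ] grip-origin [0.5819 0.0746]
red 0.005 [ 210   96   42  124 2641] centre [ 0.4429 -0.3083] size [0.0401 0.1973] yaw -11.3 plate-origin [ 0.4723 -0.3142] grip-origin [ 0.5463 -0.329 ]
```

>>> apply_moves --commands '[{"linear":[0.173,0.166,-0.4],"rot":[0,0,0.007],"grip":-1},{"linear":[0.173,0.166,-0.4],"rot":[0,0,0.007],"grip":-1},{"linear":[0.173,0.166,-0.6],"rot":[0,0,0.007],"grip":-1},{"linear":[0.173,0.166,-0.7],"rot":[0,0,0.007],"grip":-1},{"linear":[0.173,0.166,-0.8],"rot":[0,0,0.007],"grip":-1},{"linear":[0.173,0.166,-0.88],"rot":[0,0,0.007],"grip":-1},{"linear":[0.173,0.166,-0.93],"rot":[0,0,0.007],"grip":-1},{"linear":[0.173,0.166,-0.955],"rot":[0,0,0.007],"grip":-1},{"linear":[0.173,0.166,-0.955],"rot":[0,0,0.007],"grip":-1}]'

```text
time: 6.15
ee_pos: [0.5124, 0.1127, 0.0426]
eef_rot: [-0.013, 1.0, -0.0, -0.001]
ft_force: [-0.4, 0.5, 0.4]
width: 0.0872
```

```bash
python3 - <<'E'
from h import *
a=cam('wrist');b=cam('scene')
f=b['frame'][180:320,260:480];f=cv2.resize(f,(440,280))
g=np.hstack([a['frame'][:280,60:420],f[:280]]);cv2.imwrite('pics/g1.png',g[...,::-1])
E
```

```text
(no output)
```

View pics/g1.png

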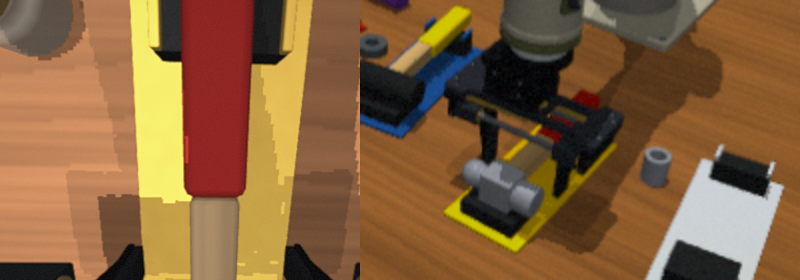

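The neck is centred between the jaws and the grip's front edge is at wrist pixel (275,195). Closing.

>>> apply_moves --commands '[{"linear":[0,0,0],"rot":[0,0,0],"grip":1},{"linear":[0,0,0],"rot":[0,0,0],"grip":1},{"linear":[0,0,0],"rot":[0,0,0],"grip":1},{"linear":[0,0,0],"rot":[0,0,0],"grip":1},{"linear":[0,0,0],"rot":[0,0,0],"grip":1},{"linear":[0,0,0],"rot":[0,0,0],"grip":1},{"linear":[0,0,0],"rot":[0,0,0],"grip":1},{"linear":[0,0,0],"rot":[0,0,0],"grip":1}]' --newtons 40

```text
time: 7.05
ee_pos: [0.5126, 0.1133, 0.043]
eef_rot: [-0.014, 1.0, 0.0, -0.0]
ft_force: [-0.3, 0.9, -0.3]
width: 0.0311
```

```bash
python3 - <<'E'
from h import *
p=cam('wrist');print(w(p,(275,195),.057),px(p,[[.5126-.048,.1125,.057]]))
E
```

```text
[0.46341887 0.11245196 0.057     ] [[275.02981441 197.44278537]]
```

>>> apply_moves --commands '[{"linear":[0,0,0],"rot":[0,0,0],"grip":1},{"linear":[0,0,0],"rot":[0,0,0],"grip":1},{"linear":[0,0,0],"rot":[0,0,0],"grip":1},{"linear":[0,0,0.02],"rot":[0,0,0],"grip":1},{"linear":[0,0,0.05],"rot":[0,0,0],"grip":1},{"linear":[0,0,0.1],"rot":[0,0,0],"grip":1},{"linear":[0,0,0.18],"rot":[0,0,0],"grip":1},{"linear":[0,0,0.26],"rot":[0,0,0],"grip":1},{"linear":[0,0,0.34],"rot":[0,0,0],"grip":1},{"linear":[0,0,0.34],"rot":[0,0,0],"grip":1}]'

```text
time: 8.1
ee_pos: [0.5144, 0.1138, 0.1486]
eef_rot: [-0.014, 1.0, 0.001, 0.003]
ft_force: [1.3, 0.9, -4.6]
width: 0.0235
```

```bash
python3 - <<'E'
from h import *
a=cam('side');b=cam('scene')
f=cv2.resize(a['frame'][80:240,120:320],(400,320));g=cv2.resize(b['frame'][160:320,260:460],(400,320))
cv2.imwrite('pics/g2.png',np.hstack([f,g])[...,::-1])
E
```

```text
(no output)
```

View pics/g2.png

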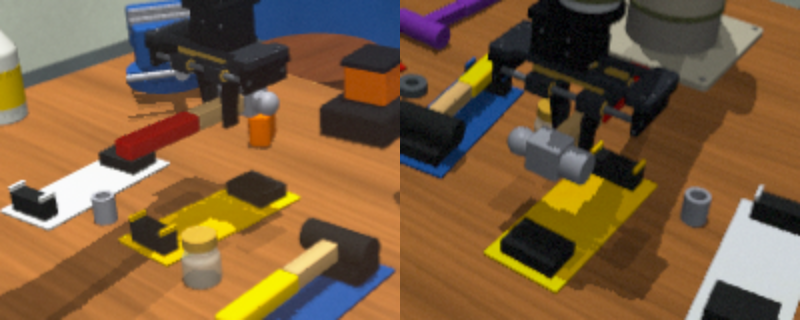

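The red hammer is lifted and hangs level. Next it goes to the white rest.

>>> apply_moves --commands '[{"linear":[-0.01,0.05,0],"rot":[0,0,0.003],"grip":1},{"linear":[-0.04,0.15,0],"rot":[0,0,0.008],"grip":1},{"linear":[-0.06,0.27,0],"rot":[0,0,0.015],"grip":1},{"linear":[-0.09,0.39,0],"rot":[0,0,0.02],"grip":1},{"linear":[-0.12,0.51,0],"rot":[0,0,0.025],"grip":1},{"linear":[-0.15,0.62,0],"rot":[0,0,0.03],"grip":1},{"linear":[-0.165,0.69,0],"rot":[0,0,0.035],"grip":1},{"linear":[-0.167,0.714,-0.05],"rot":[0,0,0.035],"grip":1},{"linear":[-0.167,0.714,-0.14],"rot":[0,0,0.035],"grip":1},{"linear":[-0.167,0.714,-0.22],"rot":[0,0,0.035],"grip":1},{"linear":[-0.167,0.714,-0.28],"rot":[0,0,0.035],"grip":1},{"linear":[-0.167,0.714,-0.3],"rot":[0,0,0.035],"grip":1},{"linear":[-0.167,0.714,-0.31],"rot":[0,0,0.035],"grip":1},{"linear":[-0.167,0.714,-0.31],"rot":[0,0,0.035],"grip":1}]'

```text
time: 9.6
ee_pos: [0.4629, 0.327, 0.0521]
eef_rot: [-0.068, 0.998, -0.0, 0.0]
ft_force: [0.6, 0.5, -4.3]
width: 0.0236
```

```bash
python3 - <<'E'
from h import *
s=r.read_state();print(s['ee_pos'],s['eef_rot'],s['ft_force'],s['width'])
a=cam('side');b=cam('scene');c=cam('wrist')
f=cv2.resize(a['frame'][120:210,100:230],(400,280));g=cv2.resize(b['frame'][240:350,370:530],(400,280))
h=cv2.resize(c['frame'][0:280,:],(560,280))
k=np.zeros((560,800,3),np.uint8);k[:280,:400]=f;k[:280,400:]=g;k[280:,:560]=h
cv2.imwrite('pics/g3.png',k[...,::-1])
E
```

```text
[0.46287007 0.32699876 0.05207876] [-6.82874858e-02  9.97665680e-01 -9.09357332e-05  4.72820811e-05] [ 0.61990904  0.48833102 -4.30333915] 0.023611113512759047
```

View pics/g3.png

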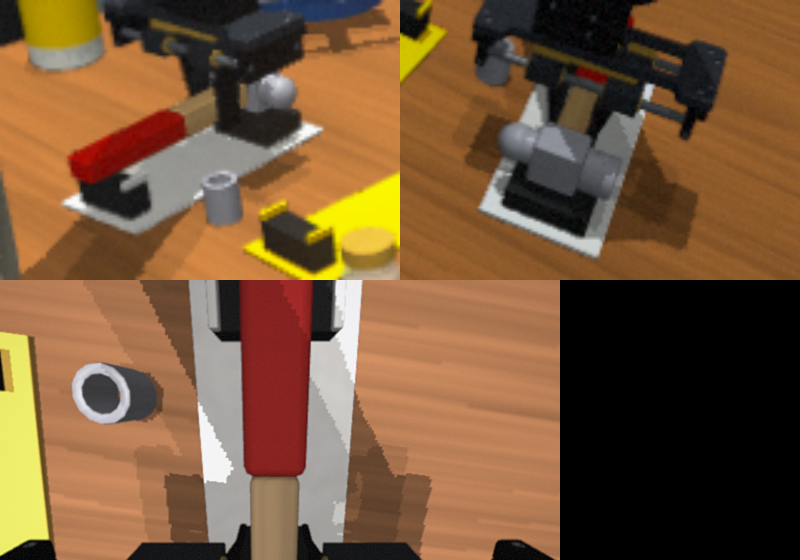

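The hammer is centred over the saddle and the head block, about 9 mm up. Lowering, releasing and rising.

>>> apply_moves --commands '[{"linear":[0,0,-0.01],"rot":[0,0,0],"grip":1},{"linear":[0,0,-0.018],"rot":[0,0,0],"grip":1},{"linear":[0,0,-0.024],"rot":[0,0,0],"grip":1},{"linear":[0,0,-0.028],"rot":[0,0,0],"grip":1},{"linear":[0,0,-0.03],"rot":[0,0,0],"grip":1},{"linear":[0,0,-0.03],"rot":[0,0,0],"grip":1},{"linear":[0,0,-0.03],"rot":[0,0,0],"grip":0},{"linear":[0,0,-0.03],"rot":[0,0,0],"grip":-1},{"linear":[0,0,-0.03],"rot":[0,0,0],"grip":-1},{"linear":[0,0,-0.03],"rot":[0,0,0],"grip":-1},{"linear":[0,0,-0.03],"rot":[0,0,0],"grip":-1},{"linear":[0,0,-0.03],"rot":[0,0,0],"grip":-1},{"linear":[0,0,-0.03],"rot":[0,0,0],"grip":-1}]'

```text
time: 11.05
ee_pos: [0.4625, 0.3274, 0.0431]
eef_rot: [-0.069, 0.998, 0.0, 0.0]
ft_force: [-0.2, 0.9, 0.0]
width: 0.0714
```

```bash
python3 - <<'E'
from h import *
s=r.read_state();print(s['ee_pos'],s['eef_rot'],s['ft_force'],s['width'])
E
```

```text
[0.4625391  0.3274465  0.04308931] [-6.86559163e-02  9.97640397e-01  4.92665540e-05  2.89738143e-05] [-0.15842754  0.93888724  0.00594303] 0.07137933347105538
```

>>> apply_moves --commands '[{"linear":[0,0,0.1],"rot":[0,0,0],"grip":-1},{"linear":[0,0,0.2],"rot":[0,0,0],"grip":-1},{"linear":[0,0,0.35],"rot":[0,0,0],"grip":-1},{"linear":[0,0,0.5],"rot":[0,0,0],"grip":-1},{"linear":[0,-0.75,0.9],"rot":[0,0,-0.044],"grip":-1},{"linear":[0,-0.75,0.9],"rot":[0,0,-0.044],"grip":-1},{"linear":[0,-0.75,0.9],"rot":[0,0,-0.044],"grip":-1},{"linear":[0,-0.75,0.9],"rot":[0,0,-0.044],"grip":-1},{"linear":[0,-0.75,0.9],"rot":[0,0,-0.044],"grip":-1},{"linear":[0,-0.75,0.9],"rot":[0,0,-0.044],"grip":-1},{"linear":[0,-0.75,0.9],"rot":[0,0,-0.044],"grip":-1},{"linear":[0,-0.75,0.9],"rot":[0,0,-0.044],"grip":-1}]'

```text
time: 12.25
ee_pos: [0.4622, 0.1035, 0.3124]
eef_rot: [-0.0, 1.0, 0.0, -0.0]
ft_force: [-0.6, -0.1, 0.0]
width: 0.0867
```

```bash
python3 - <<'E'
from lc import *
s=r.read_state();print(s['ee_pos'],s['eef_rot'],s['width'])
p=cam('wrist','w4.png');np.savez('pics/w4.npz',**p)
big(p,'yellow',.005,(.48,.10));big(p,'red',.057,(.36,.31))
E
```

```text
[0.4621526  0.10354136 0.31243452] [-2.21104814e-04  9.99999892e-01  3.24518321e-05 -4.07450834e-04] 0.08665519120061345
yellow 0.005 [ 246  108   69  148 7446] centre [0.4827 0.1122] size [0.1023 0.2395] yaw 0.0 plate-origin [0.5127 0.1122] grip-origin [0.5882 0.1123]
red 0.057 [ 416   56   30   92 2438] centre [0.3591 0.3085] size [0.0375 0.1124] yaw 8.1 plate-origin [0.3888 0.3127] grip-origin [0.4636 0.3234]
```

View pics/w4.png

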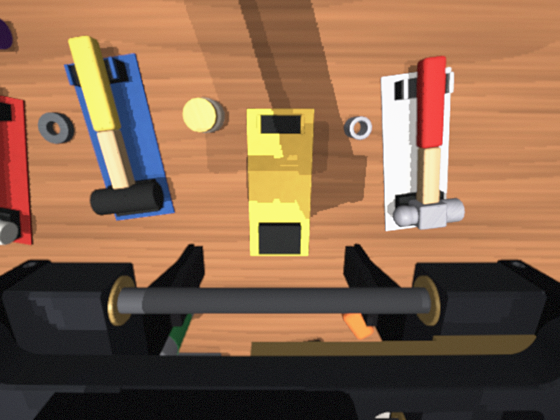

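The red hammer sits in the white rest (425,140) and the yellow rest (280,180) is clear. I'll refine the yellow rest's yaw from its corners while moving to the mallet.

```bash
python3 - <<'E'
from lc import *
p=dict(np.load('pics/w4.npz'))
k=mask(p,'yellow').astype(np.uint8);k[:,:225]=0;k[:,330:]=0;k[262:]=0
A=[];
for v in range(112,253,3):
    u=np.nonzero(k[v])[0];A.append([*w(p,(u.min()-.5,v),.005)[:2],*w(p,(u.max()+.5,v),.005)[:2]])
A=np.array(A)
for i in (0,2): print(np.degrees(np.arctan(np.polyfit(A[:,i],A[:,i+1],1)[0])), np.polyval(np.polyfit(A[:,i],A[:,i+1],1),.51))
s=r.read_state();print(s['ee_pos'])
E
```

```text
-0.18710059794206851 0.06137973754522309
0.0264003220679294 0.163209711975434
[0.46204514 0.1038348  0.31219344]
```

>>> apply_moves --commands '[{"linear":[-0.07,-0.745,-0.3],"rot":[0,0,0.038],"grip":-1},{"linear":[-0.07,-0.745,-0.3],"rot":[0,0,0.038],"grip":-1},{"linear":[-0.07,-0.745,-0.3],"rot":[0,0,0.038],"grip":-1},{"linear":[-0.07,-0.745,-0.3],"rot":[0,0,0.038],"grip":-1},{"linear":[-0.07,-0.745,-0.3],"rot":[0,0,0.038],"grip":-1},{"linear":[-0.07,-0.745,-0.3],"rot":[0,0,0.038],"grip":-1},{"linear":[-0.07,-0.745,-0.3],"rot":[0,0,0.038],"grip":-1},{"linear":[-0.07,-0.745,-0.3],"rot":[0,0,0.038],"grip":-1}]'

```text
time: 13.1
ee_pos: [0.442, -0.1193, 0.2229]
eef_rot: [-0.061, 0.998, -0.0, -0.0]
ft_force: [0.1, -0.3, 0.5]
width: 0.0867
```

```bash
python3 - <<'E'
from lc import *
s=r.read_state();print(s['ee_pos'],s['eef_rot'],s['width'])
p=cam('wrist')
big(p,'yellow',.057,(.34,-.13))
big(p,'blue',.005,(.41,-.13))
E
```

```text
[ 0.44199287 -0.11934515  0.22294448] [-6.05989662e-02  9.98162167e-01 -2.43080508e-05 -2.29864734e-04] 0.08672111792431317
yellow 0.057 [ 258   32   31  121 3534] centre [ 0.3367 -0.133 ] size [0.03   0.1125] yaw 7.0 plate-origin [ 0.3665 -0.1294] grip-origin [ 0.4414 -0.1202]
blue 0.005 [ 226   60   37  159 4182] centre [ 0.3938 -0.1597] size [0.0389 0.1893] yaw 7.8 plate-origin [ 0.4235 -0.1556] grip-origin [ 0.4983 -0.1454]
```

>>> apply_moves --commands '[{"linear":[0,0,-0.15],"rot":[0,0,0],"grip":-1},{"linear":[0,0,-0.3],"rot":[0,0,0],"grip":-1},{"linear":[0,0,-0.42],"rot":[0,0,0],"grip":-1},{"linear":[0,0,-0.52],"rot":[0,0,0],"grip":-1},{"linear":[0,0,-0.58],"rot":[0,0,0],"grip":-1},{"linear":[0,0,-0.6],"rot":[0,0,0],"grip":-1},{"linear":[0,0,-0.6],"rot":[0,0,0],"grip":-1},{"linear":[0,0,-0.6],"rot":[0,0,0],"grip":-1}]'

```text
time: 13.95
ee_pos: [0.4424, -0.1207, 0.044]
eef_rot: [-0.06, 0.998, 0.0, 0.001]
ft_force: [0.4, -0.6, 0.8]
width: 0.0868
```

```bash
python3 - <<'E'
from lc import *
s=r.read_state();print(s['ee_pos'],s['eef_rot'],s['ft_force'])
p=cam('wrist')
k=mask(p,'yellow');c=int(px(p,[[.34,-.1325,.057]])[0,0]);v=np.nonzero(k[:265,274])[0];print(c,v.min(),v.max())
f=w(p,(274,v.max()),.057);print('grip front',f,'origin x',f[0]+.0476)
u=np.nonzero(k[150])[0];u=u[abs(u-274)<70];print('lateral mid',w(p,((u.min()+u.max())/2,150),.057))
E
```

```text
[ 0.44237782 -0.12067607  0.04401745] [-5.96795806e-02  9.98217364e-01  5.59253678e-05  6.62038494e-04] [ 0.42219172 -0.57145401  0.8086256 ]
275 0 192
grip front [ 0.39231232 -0.12664595  0.057     ] origin x 0.43991231970538336
lateral mid [ 0.37292278 -0.12807326  0.057     ]
```

>>> apply_moves --commands '[{"linear":[-0.004,0,0],"rot":[0,0,0],"grip":-1},{"linear":[-0.004,0,0],"rot":[0,0,0],"grip":1},{"linear":[-0.004,0,0],"rot":[0,0,0],"grip":1},{"linear":[-0.004,0,0],"rot":[0,0,0],"grip":1},{"linear":[-0.004,0,0],"rot":[0,0,0],"grip":1},{"linear":[-0.004,0,0],"rot":[0,0,0],"grip":1},{"linear":[-0.004,0,0],"rot":[0,0,0],"grip":1},{"linear":[-0.004,0,0],"rot":[0,0,0],"grip":1},{"linear":[-0.004,0,0],"rot":[0,0,0],"grip":1},{"linear":[-0.004,0,0],"rot":[0,0,0],"grip":1},{"linear":[-0.004,0,0],"rot":[0,0,0],"grip":1},{"linear":[-0.004,0,0],"rot":[0,0,0],"grip":1},{"linear":[-0.004,0,0.02],"rot":[0,0,0],"grip":1},{"linear":[-0.004,0,0.05],"rot":[0,0,0],"grip":1},{"linear":[-0.004,0,0.1],"rot":[0,0,0],"grip":1},{"linear":[-0.004,0,0.18],"rot":[0,0,0],"grip":1},{"linear":[-0.004,0,0.26],"rot":[0,0,0],"grip":1},{"linear":[-0.004,0,0.34],"rot":[0,0,0],"grip":1},{"linear":[-0.004,0,0.4],"rot":[0,0,0],"grip":1},{"linear":[-0.004,0,0.4],"rot":[0,0,0],"grip":1}]' --newtons 40

```text
time: 16.0
ee_pos: [0.4415, -0.1216, 0.1655]
eef_rot: [-0.059, 0.998, 0.0, 0.002]
ft_force: [0.5, -0.1, -5.5]
width: 0.0236
```

```bash
python3 - <<'E'
from lc import *
s=r.read_state();print(s['ee_pos'],s['eef_rot'],s['ft_force'],s['torque'],s['width'])
E
```

```text
[ 0.44150293 -0.12155169  0.16554731] [-5.89729605e-02  9.98257174e-01  9.17676940e-05  2.19018627e-03] [ 0.50558065 -0.13625348 -5.49745122] [ 0.01832234 -0.0501064  -0.01562772] 0.023642317210085605
```

>>> apply_moves --commands '[{"linear":[0.02,0.05,0],"rot":[0,0,-0.003],"grip":1},{"linear":[0.05,0.15,0],"rot":[0,0,-0.008],"grip":1},{"linear":[0.09,0.27,0],"rot":[0,0,-0.015],"grip":1},{"linear":[0.13,0.4,0],"rot":[0,0,-0.02],"grip":1},{"linear":[0.17,0.53,0],"rot":[0,0,-0.026],"grip":1},{"linear":[0.2,0.65,0],"rot":[0,0,-0.032],"grip":1},{"linear":[0.23,0.74,0],"rot":[0,0,-0.038],"grip":1},{"linear":[0.241,0.778,-0.05],"rot":[0,0,-0.038],"grip":1},{"linear":[0.241,0.778,-0.14],"rot":[0,0,-0.038],"grip":1},{"linear":[0.241,0.778,-0.23],"rot":[0,0,-0.038],"grip":1},{"linear":[0.241,0.778,-0.31],"rot":[0,0,-0.038],"grip":1},{"linear":[0.241,0.778,-0.35],"rot":[0,0,-0.038],"grip":1},{"linear":[0.241,0.778,-0.367],"rot":[0,0,-0.038],"grip":1},{"linear":[0.241,0.778,-0.367],"rot":[0,0,-0.038],"grip":1}]'

```text
time: 17.4
ee_pos: [0.5124, 0.1119, 0.0526]
eef_rot: [0.001, 1.0, -0.0, -0.0]
ft_force: [0.7, 0.2, -4.5]
width: 0.0235
```

```bash
python3 - <<'E'
from h import *
s=r.read_state();print(s['ee_pos'],s['eef_rot'],s['ft_force'],s['width'])
a=cam('side');b=cam('scene');c=cam('wrist')
f=cv2.resize(a['frame'][130:230,160:300],(400,280));g=cv2.resize(b['frame'][200:310,280:440],(400,280))
h=cv2.resize(c['frame'][0:280,:],(560,280))
k=np.zeros((560,800,3),np.uint8);k[:280,:400]=f;k[:280,400:]=g;k[280:,:560]=h
cv2.imwrite('pics/g4.png',k[...,::-1])
E
```

```text
[0.51241428 0.11186571 0.05260501] [ 6.38824429e-04  9.99999691e-01 -2.69964031e-04 -3.70571407e-04] [ 0.70914773  0.15140689 -4.45795814] 0.0235248393854169
```

View pics/g4.png

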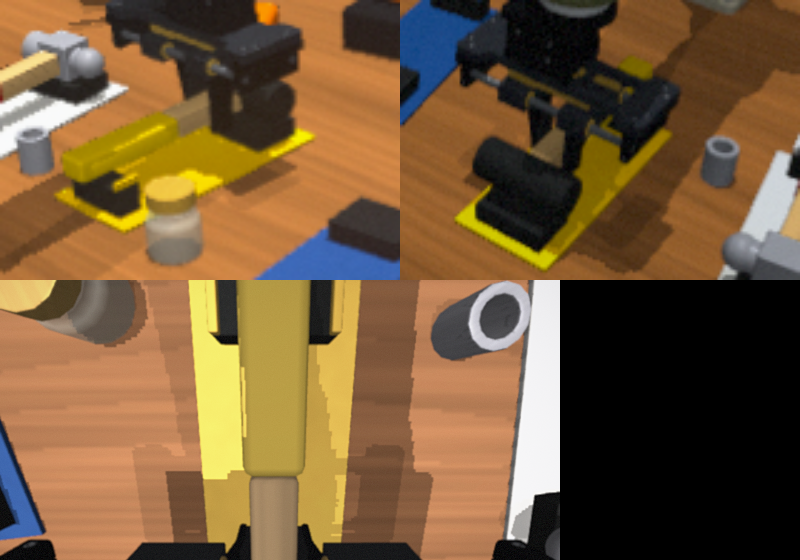

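The mallet is level and centred over the yellow rest, and the jar is clear. Setting it down, then going to the blue hammer.

>>> apply_moves --commands '[{"linear":[0,0,-0.01],"rot":[0,0,0],"grip":1},{"linear":[0,0,-0.018],"rot":[0,0,0],"grip":1},{"linear":[0,0,-0.024],"rot":[0,0,0],"grip":1},{"linear":[0,0,-0.028],"rot":[0,0,0],"grip":1},{"linear":[0,0,-0.032],"rot":[0,0,0],"grip":1},{"linear":[0,0,-0.033],"rot":[0,0,0],"grip":1},{"linear":[0,0,-0.033],"rot":[0,0,0],"grip":0},{"linear":[0,0,-0.033],"rot":[0,0,0],"grip":-1},{"linear":[0,0,-0.033],"rot":[0,0,0],"grip":-1},{"linear":[0,0,-0.033],"rot":[0,0,0],"grip":-1},{"linear":[0,0,-0.033],"rot":[0,0,0],"grip":-1},{"linear":[0,0,-0.033],"rot":[0,0,0],"grip":-1},{"linear":[0,0,-0.033],"rot":[0,0,0],"grip":-1},{"linear":[0,0,0.05],"rot":[0,0,0],"grip":-1},{"linear":[0,0,0.15],"rot":[0,0,0],"grip":-1},{"linear":[0,0,0.3],"rot":[0,0,0],"grip":-1},{"linear":[0,0,0.45],"rot":[0,0,0],"grip":-1},{"linear":[-0.03,-0.2,0.567],"rot":[0,0,-0.01],"grip":-1},{"linear":[-0.05,-0.35,0.567],"rot":[0,0,-0.02],"grip":-1},{"linear":[-0.07,-0.5,0.567],"rot":[0,0,-0.03],"grip":-1}]'

```text
time: 19.55
ee_pos: [0.493, -0.0302, 0.2244]
eef_rot: [0.048, 0.999, 0.001, 0.001]
ft_force: [0.8, 0.1, 0.2]
width: 0.0869
```

>>> apply_moves --commands '[{"linear":[0,-1,0],"rot":[0,0,-0.025],"grip":-1},{"linear":[0,-1,0],"rot":[0,0,-0.025],"grip":-1},{"linear":[0,-1,0],"rot":[0,0,-0.025],"grip":-1},{"linear":[0,-1,0],"rot":[0,0,-0.025],"grip":-1},{"linear":[0,-1,0],"rot":[0,0,-0.025],"grip":-1},{"linear":[0,-1,0],"rot":[0,0,-0.025],"grip":-1},{"linear":[0,-1,0],"rot":[0,0,-0.025],"grip":-1},{"linear":[0,-1,0],"rot":[0,0,-0.025],"grip":-1},{"linear":[0,-1,0],"rot":[0,0,-0.025],"grip":-1}]'

```text
time: 20.45
ee_pos: [0.4933, -0.3277, 0.2225]
eef_rot: [0.086, 0.996, 0.0, -0.0]
ft_force: [0.1, 0.5, -0.2]
width: 0.0868
```

```bash
python3 - <<'E'
from lc import *
s=r.read_state();print(s['ee_pos'],s['eef_rot'],s['width'])
p=cam('wrist')
big(p,'blue',.057,(.387,-.323));big(p,'blue',.005,(.41,-.13))
E
```

```text
[ 0.49325229 -0.32765073  0.22254927] [ 8.59871266e-02  9.96296142e-01  4.54748294e-04 -6.77860676e-05] 0.0867588050819588
blue 0.057 [ 244   32   32  121 3460] centre [ 0.3862 -0.3237] size [0.0305 0.1128] yaw -11.5 plate-origin [ 0.4156 -0.3297] grip-origin [ 0.4896 -0.3448]
blue 0.005 [  368     0   110   199 12754] centre [ 0.4162 -0.1273] size [0.0993 0.2332] yaw 7.8 plate-origin [ 0.4459 -0.1232] grip-origin [ 0.5207 -0.113 ]
```

>>> apply_moves --commands '[{"linear":[-0.016,-0.056,-0.12],"rot":[0,0,-0.0075],"grip":-1},{"linear":[-0.016,-0.056,-0.26],"rot":[0,0,-0.0075],"grip":-1},{"linear":[-0.016,-0.056,-0.4],"rot":[0,0,-0.0075],"grip":-1},{"linear":[-0.016,-0.056,-0.52],"rot":[0,0,-0.0075],"grip":-1},{"linear":[-0.016,-0.056,-0.58],"rot":[0,0,-0.0075],"grip":-1},{"linear":[-0.016,-0.056,-0.598],"rot":[0,0,-0.0075],"grip":-1},{"linear":[-0.016,-0.056,-0.598],"rot":[0,0,-0.0075],"grip":-1},{"linear":[-0.016,-0.056,-0.598],"rot":[0,0,-0.0075],"grip":-1}]'

```text
time: 21.3
ee_pos: [0.4891, -0.3456, 0.0448]
eef_rot: [0.098, 0.995, -0.0, 0.001]
ft_force: [-1.3, 0.7, 0.3]
width: 0.0871
```

```bash
python3 - <<'E'
from lc import *
s=r.read_state();print(s['ee_pos'],s['eef_rot'],s['ft_force'])
p=cam('wrist')
k=mask(p,'blue');v=np.nonzero(k[:265,274])[0];print(v.min(),v.max())
f=w(p,(274,v.max()),.057);print('grip front',f,'origin x',f[0]+.0471)
L=[]
for y in range(30,180,10):
    u=np.nonzero(k[y])[0];u=u[abs(u-274)<60];L.append(w(p,((u.min()+u.max())/2,y),.057)[:2])
L=np.array(L);c=np.polyfit(L[:,0],L[:,1],1);print('yaw',np.degrees(np.arctan(c[0])),'y at origin',np.polyval(c,f[0]+.0471))
E
```

```text
[ 0.48905151 -0.34559015  0.04480271] [ 9.79433350e-02  9.95191461e-01 -1.80859327e-04  1.01303266e-03] [-1.26751137  0.69163452  0.30246298]
0 194
grip front [ 0.4407371  -0.33579762  0.057     ] origin x 0.48783709502599837
yaw -11.18725696208435 y at origin -0.3440314060533082
```

>>> apply_moves --commands '[{"linear":[-0.003,0.004,-0.004],"rot":[0,0,0],"grip":-1},{"linear":[-0.003,0.004,-0.004],"rot":[0,0,0],"grip":1},{"linear":[-0.003,0.004,-0.004],"rot":[0,0,0],"grip":1},{"linear":[-0.003,0.004,-0.004],"rot":[0,0,0],"grip":1},{"linear":[-0.003,0.004,-0.004],"rot":[0,0,0],"grip":1},{"linear":[-0.003,0.004,-0.004],"rot":[0,0,0],"grip":1},{"linear":[-0.003,0.004,-0.004],"rot":[0,0,0],"grip":1},{"linear":[-0.003,0.004,-0.004],"rot":[0,0,0],"grip":1},{"linear":[-0.003,0.004,-0.004],"rot":[0,0,0],"grip":1},{"linear":[-0.003,0.004,-0.004],"rot":[0,0,0],"grip":1},{"linear":[-0.003,0.004,-0.004],"rot":[0,0,0],"grip":1},{"linear":[-0.003,0.004,-0.004],"rot":[0,0,0],"grip":1},{"linear":[-0.003,0.004,0.016],"rot":[0,0,0],"grip":1},{"linear":[-0.003,0.004,0.05],"rot":[0,0,0],"grip":1},{"linear":[-0.003,0.004,0.1],"rot":[0,0,0],"grip":1},{"linear":[-0.003,0.004,0.18],"rot":[0,0,0],"grip":1},{"linear":[-0.003,0.004,0.26],"rot":[0,0,0],"grip":1},{"linear":[-0.003,0.004,0.34],"rot":[0,0,0],"grip":1},{"linear":[-0.003,0.004,0.396],"rot":[0,0,0],"grip":1},{"linear":[-0.003,0.004,0.396],"rot":[0,0,0],"grip":1}]' --newtons 40

```text
time: 23.35
ee_pos: [0.488, -0.3456, 0.1656]
eef_rot: [0.099, 0.995, -0.001, 0.002]
ft_force: [1.0, -1.1, -3.7]
width: 0.0233
```

```bash
python3 - <<'E'
from lc import *
s=r.read_state();print(s['ee_pos'],s['eef_rot'],s['ft_force'],s['torque'],s['width'])
p=cam('wrist');big(p,'red',.005,(.46,-.34));big(p,'blue',.005,(.41,-.13))
k=mask(p,'red').astype(np.uint8);cv2.imwrite('pics/w5.png',p['frame'][...,::-1])
E
```

```text
[ 0.4880471  -0.34557968  0.16555992] [ 9.86365347e-02  9.95120551e-01 -6.92803278e-04  2.33283897e-03] [ 1.02812838 -1.09425585 -3.71186366] [-0.00609534  0.00412819  0.01083199] 0.023330105716254827
red 0.005 [ 297   44   27  218 2864] centre [ 0.4593 -0.3028] size [0.0221 0.2268] yaw -11.2 plate-origin [ 0.4888 -0.3086] grip-origin [ 0.5628 -0.3232]
blue 0.005 [  409     0   124   209 16374] centre [ 0.4275 -0.1261] size [0.1    0.2109] yaw 7.8 plate-origin [ 0.4572 -0.122 ] grip-origin [ 0.532  -0.1119]
```

View pics/w5.png

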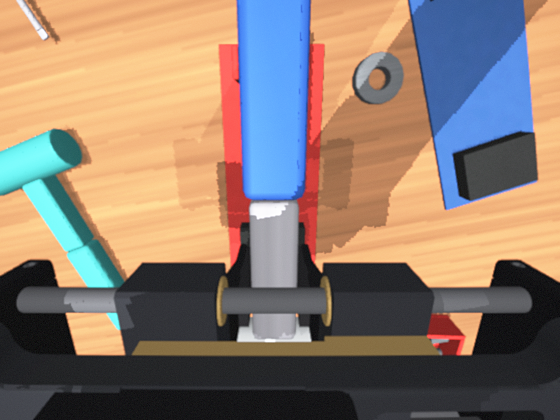

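The blue hammer is held level, with the blue plate clear at upper right. Carrying it over.

>>> apply_moves --commands '[{"linear":[-0.01,0.05,0],"rot":[0,0,0.005],"grip":1},{"linear":[-0.03,0.15,0],"rot":[0,0,0.02],"grip":1},{"linear":[-0.055,0.27,0],"rot":[0,0,0.04],"grip":1},{"linear":[-0.08,0.4,0],"rot":[0,0,0.06],"grip":1},{"linear":[-0.105,0.52,0],"rot":[0,0,0.08],"grip":1},{"linear":[-0.13,0.63,0],"rot":[0,0,0.095],"grip":1},{"linear":[-0.145,0.71,0],"rot":[0,0,0.1055],"grip":1},{"linear":[-0.149,0.74,-0.05],"rot":[0,0,0.1055],"grip":1},{"linear":[-0.149,0.74,-0.14],"rot":[0,0,0.1055],"grip":1},{"linear":[-0.149,0.74,-0.23],"rot":[0,0,0.1055],"grip":1},{"linear":[-0.149,0.74,-0.31],"rot":[0,0,0.1055],"grip":1},{"linear":[-0.149,0.74,-0.35],"rot":[0,0,0.1055],"grip":1},{"linear":[-0.149,0.74,-0.367],"rot":[0,0,0.1055],"grip":1},{"linear":[-0.149,0.74,-0.367],"rot":[0,0,0.1055],"grip":1}]'

```text
time: 24.8
ee_pos: [0.4422, -0.1226, 0.0519]
eef_rot: [-0.067, 0.998, -0.0, -0.0]
ft_force: [-0.2, -0.1, -4.3]
width: 0.0238
```

```bash
python3 - <<'E'
from h import *
s=r.read_state();print(s['ee_pos'],s['eef_rot'],s['ft_force'],s['width'])
a=cam('side');b=cam('scene');c=cam('wrist')
f=cv2.resize(a['frame'][170:270,205:345],(400,280));g=cv2.resize(b['frame'][160:270,210:370],(400,280))
h=cv2.resize(c['frame'][0:280,:],(560,280))
k=np.zeros((560,800,3),np.uint8);k[:280,:400]=f;k[:280,400:]=g;k[280:,:560]=h
cv2.imwrite('pics/g5.png',k[...,::-1])
E
```

```text
[ 0.44215907 -0.12261941  0.05188119] [-6.69475994e-02  9.97756392e-01 -5.52237258e-05 -4.44104528e-04] [-0.18898607 -0.06333233 -4.25208815] 0.023772253418350865
```

View pics/g5.png

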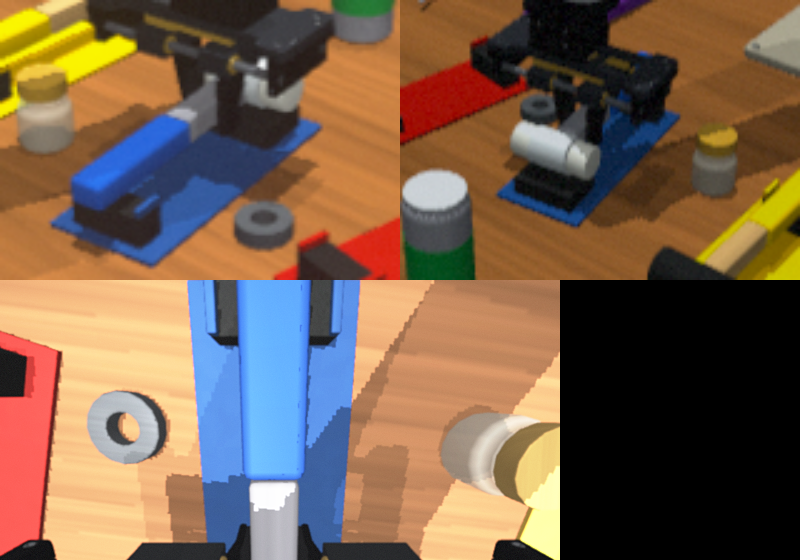

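The blue hammer is centred and aligned over the blue rest. Setting it down.

>>> apply_moves --commands '[{"linear":[0,0,-0.01],"rot":[0,0,0],"grip":1},{"linear":[0,0,-0.018],"rot":[0,0,0],"grip":1},{"linear":[0,0,-0.024],"rot":[0,0,0],"grip":1},{"linear":[0,0,-0.028],"rot":[0,0,0],"grip":1},{"linear":[0,0,-0.03],"rot":[0,0,0],"grip":1},{"linear":[0,0,-0.03],"rot":[0,0,0],"grip":1},{"linear":[0,0,-0.03],"rot":[0,0,0],"grip":0},{"linear":[0,0,-0.03],"rot":[0,0,0],"grip":-1},{"linear":[0,0,-0.03],"rot":[0,0,0],"grip":-1},{"linear":[0,0,-0.03],"rot":[0,0,0],"grip":-1},{"linear":[0,0,-0.03],"rot":[0,0,0],"grip":-1},{"linear":[0,0,-0.03],"rot":[0,0,0],"grip":-1},{"linear":[0,0,-0.03],"rot":[0,0,0],"grip":-1},{"linear":[0,0,0.05],"rot":[0,0,0],"grip":-1},{"linear":[0,0,0.15],"rot":[0,0,0],"grip":-1},{"linear":[0,0,0.3],"rot":[0,0,0],"grip":-1},{"linear":[0,0,0.45],"rot":[0,0,0],"grip":-1},{"linear":[0,-0.1,0.6],"rot":[0,0,-0.02],"grip":-1},{"linear":[0,-0.2,0.7],"rot":[0,0,-0.043],"grip":-1},{"linear":[0,-0.3,0.8],"rot":[0,0,-0.043],"grip":-1}]'

```text
time: 26.95
ee_pos: [0.4422, -0.2137, 0.2942]
eef_rot: [0.002, 1.0, 0.0, 0.001]
ft_force: [0.7, -0.2, -0.3]
width: 0.087
```

```bash
python3 - <<'E'
from lc import *
s=r.read_state();print(s['ee_pos'],s['eef_rot'],s['width'])
p=cam('wrist');big(p,'red',.005,(.46,-.34));big(p,'blue',.057,(.34,-.13))
E
```

```text
[ 0.44224849 -0.21374498  0.29420264] [1.51197955e-03 9.99998309e-01 2.80431888e-04 1.00893458e-03] 0.08695442062086696
red 0.005 [ 154   99   80  161 7640] centre [ 0.4572 -0.3411] size [0.0994 0.2383] yaw -11.1 plate-origin [ 0.4867 -0.3469] grip-origin [ 0.5607 -0.3615]
blue 0.057 [ 290   52   77  183 7926] centre [ 0.3981 -0.1386] size [0.0869 0.2274] yaw 7.8 plate-origin [ 0.4279 -0.1346] grip-origin [ 0.5027 -0.1244]
```

>>> apply_moves --commands '[{"linear":[0,1,0],"rot":[0,0,0.02],"grip":-1},{"linear":[0,1,0],"rot":[0,0,0.02],"grip":-1},{"linear":[0,1,0],"rot":[0,0,0.02],"grip":-1},{"linear":[0,1,0],"rot":[0,0,0.02],"grip":-1},{"linear":[0,1,0],"rot":[0,0,0.02],"grip":-1},{"linear":[0,1,0],"rot":[0,0,0.02],"grip":-1},{"linear":[0,1,0],"rot":[0,0,0.02],"grip":-1}]'

```text
time: 27.7
ee_pos: [0.4412, 0.0943, 0.2913]
eef_rot: [-0.036, 0.999, 0.0, -0.0]
ft_force: [0.5, -1.0, 0.2]
width: 0.0872
```

```bash
python3 - <<'E'
from lc import *
p=cam('wrist');big(p,'yellow',.057,(.41,.112));s=r.read_state();print(s['ee_pos'])
E
```

```text
yellow 0.057 [ 249  114   76  139 7362] centre [0.444  0.1093] size [0.0898 0.1883] yaw 0.1 plate-origin [0.474  0.1094] grip-origin [0.5495 0.1094]
[0.44176292 0.09059483 0.2914525 ]
```

>>> apply_moves --commands '[{"linear":[0.07,0.8,-0.3],"rot":[0,0,0.023],"grip":-1},{"linear":[0.07,0.8,-0.3],"rot":[0,0,0.023],"grip":-1},{"linear":[0.07,0.8,-0.3],"rot":[0,0,0.023],"grip":-1},{"linear":[0.07,0.8,-0.3],"rot":[0,0,0.023],"grip":-1},{"linear":[0.07,0.8,-0.3],"rot":[0,0,0.023],"grip":-1},{"linear":[0.07,0.8,-0.3],"rot":[0,0,0.023],"grip":-1},{"linear":[0.07,0.8,-0.3],"rot":[0,0,0.023],"grip":-1},{"linear":[0.07,0.8,-0.3],"rot":[0,0,0.023],"grip":-1}]'

```text
time: 28.55
ee_pos: [0.4643, 0.3255, 0.2024]
eef_rot: [-0.066, 0.998, -0.0, 0.0]
ft_force: [-0.1, -0.3, 0.2]
width: 0.0869
```

```bash
python3 - <<'E'
from lc import *
s=r.read_state();print(s['ee_pos'],s['eef_rot'],s['width'])
p=cam('wrist');big(p,'red',.057,(.36,.31))
E
```

```text
[0.46433822 0.32553461 0.20241449] [-6.59108056e-02  9.97825415e-01 -3.49168008e-04  2.92601046e-04] 0.08691690315395127
red 0.057 [ 260   26   34  129 3954] centre [0.3591 0.3138] size [0.0306 0.1117] yaw 6.8 plate-origin [0.3888 0.3173] grip-origin [0.4638 0.3263]
```

>>> apply_moves --commands '[{"linear":[-0.006,0.004,-0.1],"rot":[0,0,0],"grip":-1},{"linear":[-0.006,0.004,-0.22],"rot":[0,0,0],"grip":-1},{"linear":[-0.006,0.004,-0.34],"rot":[0,0,0],"grip":-1},{"linear":[-0.006,0.004,-0.45],"rot":[0,0,0],"grip":-1},{"linear":[-0.006,0.004,-0.51],"rot":[0,0,0],"grip":-1},{"linear":[-0.006,0.004,-0.53],"rot":[0,0,0],"grip":-1},{"linear":[-0.006,0.004,-0.53],"rot":[0,0,0],"grip":-1},{"linear":[-0.006,0.004,-0.53],"rot":[0,0,0],"grip":-1}]'

```text
time: 29.4
ee_pos: [0.4626, 0.3287, 0.0447]
eef_rot: [-0.067, 0.998, 0.001, 0.001]
ft_force: [-0.7, 0.1, 0.3]
width: 0.087
```

```bash
python3 - <<'E'
from lc import *
s=r.read_state();print(s['ee_pos'],s['eef_rot'],s['ft_force'])
p=cam('wrist')
k=mask(p,'red');v=np.nonzero(k[:265,274])[0];print(v.min(),v.max())
f=w(p,(274,v.max()),.057);ox=f[0]+.0476;print('origin x',ox)
L=[]
for y in range(30,180,10):
    u=np.nonzero(k[y])[0];u=u[abs(u-274)<60];L.append(w(p,((u.min()+u.max())/2,y),.057)[:2])
L=np.array(L);c=np.polyfit(L[:,0],L[:,1],1);print('yaw',np.degrees(np.arctan(c[0])),'y at origin',np.polyval(c,ox))
E
```

```text
[0.46264917 0.32872657 0.04470121] [-6.66128329e-02  9.97778185e-01  7.12176216e-04  9.57156336e-04] [-0.66752876  0.10603106  0.30754108]
0 194
origin x 0.46137799191242546
yaw 7.347178931933211 y at origin 0.3270991824483817
```

>>> apply_moves --commands '[{"linear":[-0.003,-0.004,-0.004],"rot":[0,0,0],"grip":-1},{"linear":[-0.003,-0.004,-0.004],"rot":[0,0,0],"grip":1},{"linear":[-0.003,-0.004,-0.004],"rot":[0,0,0],"grip":1},{"linear":[-0.003,-0.004,-0.004],"rot":[0,0,0],"grip":1},{"linear":[-0.003,-0.004,-0.004],"rot":[0,0,0],"grip":1},{"linear":[-0.003,-0.004,-0.004],"rot":[0,0,0],"grip":1},{"linear":[-0.003,-0.004,-0.004],"rot":[0,0,0],"grip":1},{"linear":[-0.003,-0.004,-0.004],"rot":[0,0,0],"grip":1},{"linear":[-0.003,-0.004,-0.004],"rot":[0,0,0],"grip":1},{"linear":[-0.003,-0.004,-0.004],"rot":[0,0,0],"grip":1},{"linear":[-0.003,-0.004,-0.004],"rot":[0,0,0],"grip":1},{"linear":[-0.003,-0.004,-0.004],"rot":[0,0,0],"grip":1},{"linear":[-0.003,-0.004,0.016],"rot":[0,0,0],"grip":1},{"linear":[-0.003,-0.004,0.05],"rot":[0,0,0],"grip":1},{"linear":[-0.003,-0.004,0.1],"rot":[0,0,0],"grip":1},{"linear":[-0.003,-0.004,0.18],"rot":[0,0,0],"grip":1},{"linear":[-0.003,-0.004,0.26],"rot":[0,0,0],"grip":1},{"linear":[-0.003,-0.004,0.34],"rot":[0,0,0],"grip":1},{"linear":[-0.003,-0.004,0.42],"rot":[0,0,0],"grip":1},{"linear":[-0.003,-0.004,0.42],"rot":[0,0,0],"grip":1}]' --newtons 40

```text
time: 31.45
ee_pos: [0.4623, 0.3287, 0.1735]
eef_rot: [-0.067, 0.998, 0.002, 0.003]
ft_force: [0.6, 0.9, -4.3]
width: 0.0239
```

>>> apply_moves --commands '[{"linear":[0,-0.05,0],"rot":[0,0,-0.002],"grip":1},{"linear":[0.01,-0.15,0],"rot":[0,0,-0.007],"grip":1},{"linear":[0.015,-0.27,0],"rot":[0,0,-0.013],"grip":1},{"linear":[0.02,-0.39,0],"rot":[0,0,-0.019],"grip":1},{"linear":[0.025,-0.51,0],"rot":[0,0,-0.025],"grip":1},{"linear":[0.03,-0.63,0],"rot":[0,0,-0.031],"grip":1},{"linear":[0.035,-0.75,0],"rot":[0,0,-0.037],"grip":1},{"linear":[0.04,-0.85,0],"rot":[0,0,-0.043],"grip":1},{"linear":[0.04,-0.93,0],"rot":[0,0,-0.048],"grip":1},{"linear":[0.04,-0.98,0],"rot":[0,0,-0.05],"grip":1},{"linear":[0.04,-1,0],"rot":[0,0,-0.05],"grip":1},{"linear":[0.04,-1,0],"rot":[0,0,-0.05],"grip":1}]'

```text
time: 32.65
ee_pos: [0.4724, 0.0273, 0.1687]
eef_rot: [0.012, 1.0, 0.0, -0.0]
ft_force: [1.0, 1.0, -3.9]
width: 0.0238
```

```bash
python3 - <<'E'
from h import *
s=r.read_state();q=s['eef_rot'];yaw=2*np.degrees(np.arctan2(q[1],q[0]))-180
print(s['ee_pos'],'yaw',yaw,s['ft_force'],s['torque'],s['width'])
t=np.array([.4869+.0,-.3465,.053]);print((t-s['ee_pos'])/.3,(-11.1-yaw)/180)
E
```

```text
[0.47237872 0.0273234  0.16866899] yaw -1.3258141827198813 [ 0.96125785  0.95230421 -3.86931383] [ 0.094238    0.00174363 -0.00417903] 0.02379819422533828
[ 0.04840426 -1.246078   -0.3855633 ] -0.05430103231822288
```

>>> apply_moves --commands '[{"linear":[0.005,-0.05,0],"rot":[0,0,-0.002],"grip":1},{"linear":[0.01,-0.15,0],"rot":[0,0,-0.007],"grip":1},{"linear":[0.015,-0.27,0],"rot":[0,0,-0.013],"grip":1},{"linear":[0.02,-0.39,0],"rot":[0,0,-0.019],"grip":1},{"linear":[0.025,-0.51,0],"rot":[0,0,-0.025],"grip":1},{"linear":[0.03,-0.63,0],"rot":[0,0,-0.031],"grip":1},{"linear":[0.035,-0.75,0],"rot":[0,0,-0.037],"grip":1},{"linear":[0.04,-0.87,0],"rot":[0,0,-0.043],"grip":1},{"linear":[0.048,-1,0],"rot":[0,0,-0.05],"grip":1}]'

```text
time: 33.55
ee_pos: [0.4876, -0.2729, 0.1689]
eef_rot: [0.089, 0.996, 0.0, 0.0]
ft_force: [0.1, 0.3, -4.3]
width: 0.024
```

>>> apply_moves --commands '[{"linear":[0,-0.1,0],"rot":[0,0,-0.004],"grip":1},{"linear":[0,-0.18,0],"rot":[0,0,-0.004],"grip":1},{"linear":[0,-0.23,0],"rot":[0,0,-0.004],"grip":1},{"linear":[0,-0.246,-0.05],"rot":[0,0,-0.004],"grip":1},{"linear":[0,-0.246,-0.14],"rot":[0,0,-0.004],"grip":1},{"linear":[0,-0.246,-0.23],"rot":[0,0,-0.004],"grip":1},{"linear":[0,-0.246,-0.31],"rot":[0,0,-0.004],"grip":1},{"linear":[0,-0.246,-0.36],"rot":[0,0,-0.004],"grip":1},{"linear":[0,-0.246,-0.382],"rot":[0,0,-0.004],"grip":1},{"linear":[0,-0.246,-0.382],"rot":[0,0,-0.004],"grip":1},{"linear":[0,-0.246,-0.382],"rot":[0,0,-0.004],"grip":1}]'

```text
time: 34.65
ee_pos: [0.4877, -0.3465, 0.0553]
eef_rot: [0.096, 0.995, -0.0, 0.001]
ft_force: [0.6, 0.0, -3.6]
width: 0.0236
```

```bash
python3 - <<'E'
from h import *
s=r.read_state();q=s['eef_rot'];yaw=2*np.degrees(np.arctan2(q[1],q[0]))-180
print(s['ee_pos'],yaw,s['ft_force'],s['width'])
a=cam('side');b=cam('scene');c=cam('wrist')
f=cv2.resize(a['frame'][195:305,285:440],(400,280));g=cv2.resize(b['frame'][130:240,150:310],(400,280))
h=cv2.resize(c['frame'][0:280,:],(560,280))
k=np.zeros((560,800,3),np.uint8);k[:280,:400]=f;k[:280,400:]=g;k[280:,:560]=h
cv2.imwrite('pics/g6.png',k[...,::-1])
E
```

```text
[ 0.4876638  -0.34651572  0.05528836] -11.014258491065164 [ 0.56003309  0.0085984  -3.62837588] 0.02355549370182846
```

View pics/g6.png

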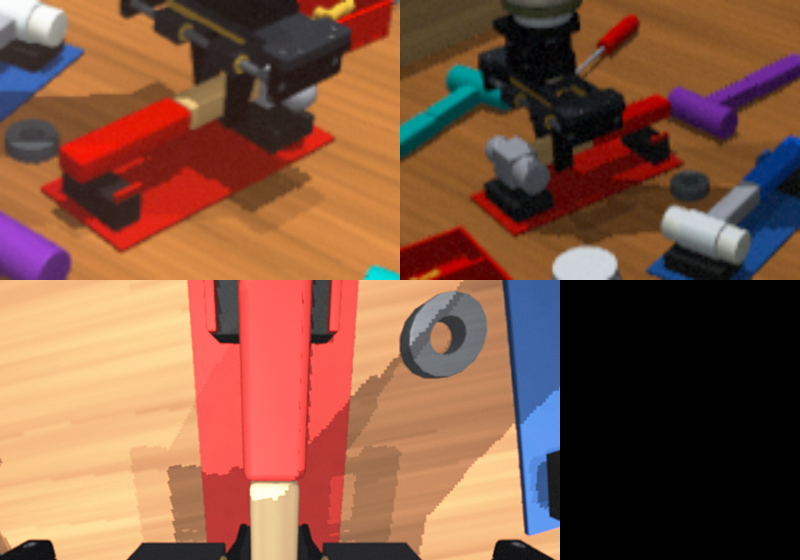

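The red hammer is centred and level over the red rest, 12.6 mm above its grasp height. Setting it down.

>>> apply_moves --commands '[{"linear":[0,0,-0.012],"rot":[0,0,0],"grip":1},{"linear":[0,0,-0.022],"rot":[0,0,0],"grip":1},{"linear":[0,0,-0.03],"rot":[0,0,0],"grip":1},{"linear":[0,0,-0.036],"rot":[0,0,0],"grip":1},{"linear":[0,0,-0.04],"rot":[0,0,0],"grip":1},{"linear":[0,0,-0.042],"rot":[0,0,0],"grip":1},{"linear":[0,0,-0.042],"rot":[0,0,0],"grip":1},{"linear":[0,0,-0.042],"rot":[0,0,0],"grip":0},{"linear":[0,0,-0.042],"rot":[0,0,0],"grip":-1},{"linear":[0,0,-0.042],"rot":[0,0,0],"grip":-1},{"linear":[0,0,-0.042],"rot":[0,0,0],"grip":-1},{"linear":[0,0,-0.042],"rot":[0,0,0],"grip":-1},{"linear":[0,0,-0.042],"rot":[0,0,0],"grip":-1},{"linear":[0,0,-0.042],"rot":[0,0,0],"grip":-1},{"linear":[0,0,0.05],"rot":[0,0,0],"grip":-1},{"linear":[0,0,0.15],"rot":[0,0,0],"grip":-1},{"linear":[0,0,0.3],"rot":[0,0,0],"grip":-1},{"linear":[0,0,0.45],"rot":[0,0,0],"grip":-1},{"linear":[0,0.1,0.6],"rot":[0,0,0.02],"grip":-1},{"linear":[0,0.2,0.75],"rot":[0,0,0.04],"grip":-1}]'

```text
time: 36.8
ee_pos: [0.4864, -0.2909, 0.2744]
eef_rot: [0.033, 0.999, -0.0, 0.0]
ft_force: [0.7, 0.7, 0.1]
width: 0.0871
```

>>> apply_moves --commands '[{"linear":[-0.15,0.8,0.2],"rot":[0,0,0.02],"grip":-1},{"linear":[-0.15,0.8,0.2],"rot":[0,0,0.02],"grip":-1},{"linear":[-0.15,0.8,0.2],"rot":[0,0,0.02],"grip":-1},{"linear":[-0.15,0.8,0.2],"rot":[0,0,0.02],"grip":-1},{"linear":[-0.15,0.8,0.2],"rot":[0,0,0.02],"grip":-1},{"linear":[-0.15,0.8,0.2],"rot":[0,0,0.02],"grip":-1},{"linear":[-0.15,0.8,0.2],"rot":[0,0,0.02],"grip":-1},{"linear":[-0.15,0.8,0.2],"rot":[0,0,0.02],"grip":-1}]'

```text
time: 37.6
ee_pos: [0.442, -0.052, 0.3325]
eef_rot: [0.003, 1.0, -0.0, -0.0]
ft_force: [-0.1, -1.3, -0.8]
width: 0.0869
```

```bash
python3 - <<'E'
from h import *
s=r.read_state();print(s['ee_pos'],s['ft_force'],s['width'])
a=cam('side');b=cam('scene');c=cam('wrist')
k=np.zeros((600,800,3),np.uint8)
k[:300,:400]=cv2.resize(a['frame'][120:330,140:420],(400,300));k[:300,400:]=cv2.resize(b['frame'][130:340,160:440],(400,300));k[300:,:560]=c['frame'][:300]
cv2.imwrite('pics/fin.png',k[...,::-1])
for p,n in((a,'side'),(b,'scene')):
  for t,z in (('screw_jar',0),('green_can',0)): print(n,t,[(w(p,d['location'],z)[:2].round(3),round(d['p'],2)) for d in r.spot_point(t,p)[:1]])
E
```

```text
[ 0.44204384 -0.05197474  0.33246788] [-0.08194939 -1.32703433 -0.82196764] 0.08694977416018791
side screw_jar [(array([0.371, 0.   ]), 0.77)]
side green_can [(array([ 0.722, -0.065]), 0.7)]
scene screw_jar []
scene green_can [(array([ 0.713, -0.055]), 0.91)]
```

View pics/fin.png

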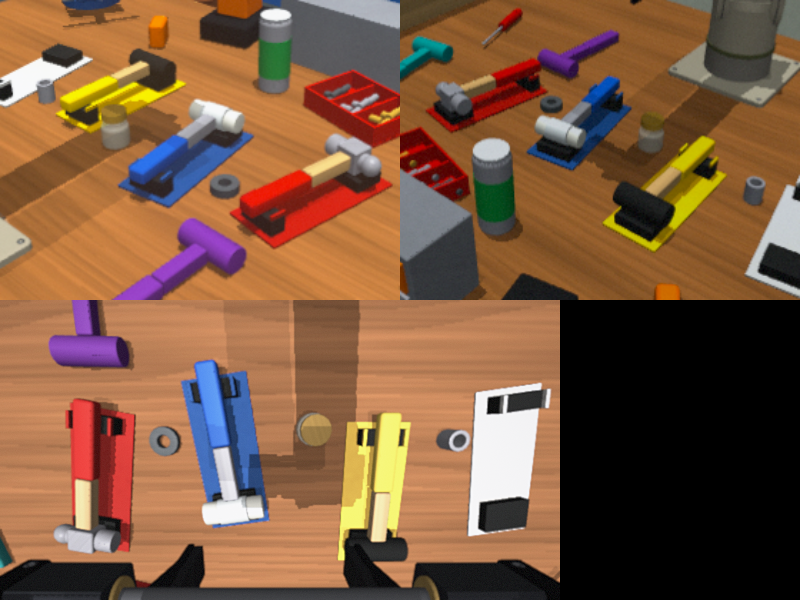

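Each hammer lies in the rest of its colour, head on the block and grip between the lips. The jar and can are upright where they were, and the gripper is clear. Handing in.

```bash
python3 -c "
from bench import r
print(r.close_job())"
```

```text
the job is handed in; nothing more can be done
None
```

All three hammers are in the rests that match their grips, and I handed the job in at about 38 s on the robot's clock. I parked the red hammer in the white rest, moved the mallet to yellow and the blue hammer to blue, then put the red hammer in red.

- **Grip and carry:** I gripped each hammer within about 1–2 mm of its balance point. Each looked level in the pictures, and I lowered it to its grasp height before letting go.
- **Final pictures:** All three camera views show the heads on their blocks and the grips between the saddle lips. The white rest is empty again, and the gripper is open and about 0.33 m up.
- **Jar and can:** Both are upright where they started. Position estimates agree with the start within about 10–15 mm, which is the detector's scatter.
- **Checks that failed or disagreed:** In the last check the detector missed the jar in the scene view, though the picture shows it standing. My colour fits of the placed blue hammer and mallet also merged with their same-coloured plates, so I judged those two seatings by eye and from the commanded poses. I did not re-measure the red hammer after releasing it, so that seating was also judged by eye.

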